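Pull the dough-length slide out to its pointer

ROBOT

A 6-joint arm with a two-finger parallel gripper is mounted at the origin on a cart in front of the work surface, level with it; the furniture and walls round the work are solid. World frame = base frame: x ahead of the robot, y to its left, z up, the work surface at z = 0. Lengths are in m, angles in rad, forces in N, time in s.
With the tool pointing down it reaches from about 0.275 to 0.725 m from the base axis. Payload 5.6 kg.
Tool frame: the origin (TCP) lies midway between the tips of the shut fingers; the grasp point (between the pads) lies 19 mm behind it; z points along the fingers, y is the line along which they close (so a half turn about z gives the same grasp; the last joint's range is limited). The gripper opens to 85 mm and grips with 20 to 120 N. Pads are 22 mm wide; open, the fingers measure 114 mm over their backs; the gripper's body (76 mm by 85 mm) begins 54 mm behind the grasp point. The pads swing forward as they close: fully open they stand 13 mm farther back than shut.
Start: joints at [-1.027, 0.255, 0.108, 0, -1.424, -0.285], TCP at [0.141, -0.532, 0.231] pointing down, gripper open.
Joint ranges: [-2.95, 2.95], [-1.21, 1.97], [-1.09, 1.5], [-2.87, 1.71], [-2.94, -0.07], [-3.05, 3.05]. Speed limits (rad/s): [2.57, 2.57, 3.14, 3.14, 3.14, 3.14].

INTERFACE

Orientations are given as a unit quaternion [x, y, z, w].
In Python, from workcell import ctrl gives the robot as it stands.
- The arm moves only by the shell command python3 -m jog 'ROWS'. ROWS is JSON, a list of rows, each a list of 7 numbers: the turn, a rotation vector about the tool's x, y, z in units of 5 degrees (1.0 is 5 degrees), then the shift along the tool's x, y, z in units of 50 mm (1.0 is 50 mm), then the opening, from 0 (shut) to 1 (fully open). In form: [[ax, ay, az, dx, dy, dz, gripper], ...]. A call has exactly 8 rows; each row shifts and turns the commanded pose from where the row before left it, along the tool's axes as they then stand; what a row does not reach is not made up. A row lasts 1/10 s, in which the tool goes at most 50 mm and 8.59 degrees, less where a joint would pass 70% of its speed; a pose out of reach is approached as far as the arm can. A call is refused whole if a number of a shift passes 1 or a number of a turn 1, either way. A call with a gripper value outside its range is refused whole. The fingers move at their own pace and stop on an object; the grip force is fixed at half the most. Time passes only in rows, so rows that do not move let the fingers close, or fill a call up. It gives the time, the measured TCP pose, the force, the opening and the grip force at its end, in the units of the state.
- ctrl.observe(): the state, without advancing time (a new reading comes with each control period).
- ctrl.get_image(name): name is "scene" or "top" or "wrist"; returns the picture (384x512x3 uint8, red, green, blue); there is no depth.
- ctrl.camera_info(name): a dict with "fx", "fy", "cx", "cy" (pixels), "distortion" ([k1, k2, p1, p2, k3] as OpenCV has them; the pictures are not rectified), "R" (3x3) and "t" (3): a world point X has camera coordinates R X + t. Camera axes: x right, y down, z forward; pixel columns grow to the right and rows downward; lengths in m; the calibration is good to about 2 mm. A picture is of the moment at which its call begins: read the wrist's pose just before it. camera_info takes no time and is no camera call; for the wrist camera it gives the pose at the moment of the call.
- ctrl.close_job(): hands the job in; it is judged then, once.
The state is a dict: "t": time; "q": joint angles; "joint_vel": joint speeds; "effort": joint torques, N m; "eef_pos": TCP position; "tcp_rot": TCP orientation; "wrist_force": force on the tool from outside, world axes, zero at the start; "ft_torque": the same for the moment, N m; "finger_gap": finger opening in m; "gripper_force": force on a finger pad.
Only numpy, scipy, OpenCV 4.12 (cv2) and the standard library are available. Lean on these libraries where they do the work, as an engineer would, in place of code of your own. Each camera call takes 0.05 s, during which the arm holds its last target. There are 200 camera calls.

TASK

Two sprung measuring slides for portioning dough lie on the worktop. On the longer one, with the flat upright paddle, pull the paddle out until it is level with the pointer on the edge of its base, hold it there for a good second, then guide it gently back until it is fully home and let go. Do not pull well past the pointer, do not let the slide snap back, do not shift the pointer, and leave the shorter slide with the round knob alone.

Things in the scene. Friction and masses are not known exactly. Their poses are not given: they have to be found in the camera images.
- paddle (a point): Middle, 60 mm above the worktop, of the longer slide's upright black paddle: 30 mm long (x), 14 mm thick (y), from 28 to 78 mm high, on a steel carriage 32 x 30 mm, top 29 mm high. Axes: z up, -x the pulling direction (away from the barrel, roughly towards the robot), y across. This slide lies left or right of the shorter one.
- pointer_tip (a point): Tip of the dark steel pointer on the longer slide's base, 25 mm high, 18 mm to the +y side (robot's left) of the paddle's line, 40 to 90 mm out from the paddle's home; its block is 16 x 14 mm, top 27 mm high, held by 8 N of friction. Same axes as the paddle, which is level with it when the paddle's middle has the same place along x.
- long_tape (a joint): How far the longer slide is out, m: 0 home at its stop, 0.12 farthest. A spring pulls it home: 2 N at home, 0.4 N more per 10 mm; let go when out, it snaps back. Fixed wooden base 300 x 80 x 12 mm; aluminium barrel 40 mm in diameter, top 52 mm high, begins 45 mm behind the middle of the paddle at home.
- short_tape (a joint): How far the shorter slide is out, m: 0 home. Fixed wooden base 220 x 80 mm, barrel 32 mm in diameter, round black knob 30 mm in diameter, top 70 mm high. Same spring. A bystander with a pointer of its own, to be left alone.

How it is judged:
On the way:
1. the paddle of the longer slide is held level with its pointer, within 12 mm, for 0.8 s (x of paddle in the frame of pointer_tip between -0.012 and 0.012 m), for 0.8 s.
At the end, for the whole second after the job is handed in: Both slides are fully home (within 6 mm), and the longer slide's pointer stands where it was set (within 8 mm) (value of joint each of long_tape, short_tape below 0.006 m and distance of pointer_tip from where it was at the start of the episode below 0.008 m); the robot touches nothing.
It fails at once if the paddle is pulled more than 25 mm past the pointer (x of paddle in the frame of pointer_tip below -0.025 m).
It fails at once if the longer slide snaps back (faster than 0.5 m/s) (velocity of joint long_tape below -0.5 m/s).
It fails at once if the pointer is shifted by more than 8 mm (distance of pointer_tip from where it was at the start of the episode above 0.008 m).
It fails at once if the shorter slide is pulled out more than 15 mm (value of joint short_tape above 0.015 m).
It also fails if it takes over 35 s, if anything falls off the work surface, if the arm or the gripper's body presses on something with over 40 N, if the wrist force passes 120 N, or if a joint passes its speed limit or range.

## Working session

There is one attempt and no reset: what is moved stays moved. The work goes in short steps, Python scripts to look and compute and a shell command to move; the robot and the scene stay as the last step left them, time stands still between calls to the robot, and variables do not carry over. Pictures are saved under pics/ and viewed, at most 10 in all, crops included, and the job is handed in when it is done.

```bash
mkdir -p pics; python3 - <<'E'
from workcell import ctrl
import cv2,json,numpy as np
s=ctrl.observe();print({k:np.round(v,3).tolist() for k,v in s.items()})
a=[]
for n in ["top","scene"]:
    im=ctrl.get_image(n);cv2.imwrite(f"pics/{n}0.png",im[:,:,::-1]);c=ctrl.camera_info(n)
    print(n,{k:np.round(v,3).tolist() for k,v in c.items()})
E
```

```text
{'t': 0.0, 'q': [-1.027, 0.256, 0.107, -0.0, -1.424, -0.285], 'joint_vel': [0.0, 0.0, 0.001, -0.001, 0.001, -0.002], 'effort': [-0.0, -38.663, 23.794, 5.365, -0.006, -0.0], 'eef_pos': [0.141, -0.531, 0.23], 'tcp_rot': [-0.129, 0.992, 0.001, -0.0], 'wrist_force': [0.18, 0.744, -0.892], 'ft_torque': [-0.017, 0.014, -0.046], 'gripper_force': 0.0, 'finger_gap': 0.085}
top {'fx': 427.541, 'fy': 427.541, 'cx': 256.103, 'cy': 192.812, 'distortion': [0.045, 0.0, 0.0, 0.0, 0.0], 'R': [[-0.016, -1.0, -0.001], [-0.988, 0.016, -0.151], [0.151, -0.002, -0.989]], 't': [0.134, 0.561, 0.831]}
scene {'fx': 383.472, 'fy': 383.472, 'cx': 251.186, 'cy': 183.265, 'distortion': [-0.083, 0.0, 0.0, 0.0, 0.0], 'R': [[-0.722, -0.692, 0.019], [-0.314, 0.303, -0.9], [0.617, -0.656, -0.435]], 't': [0.46, 0.2, 0.591]}
```

View pics/top0.png

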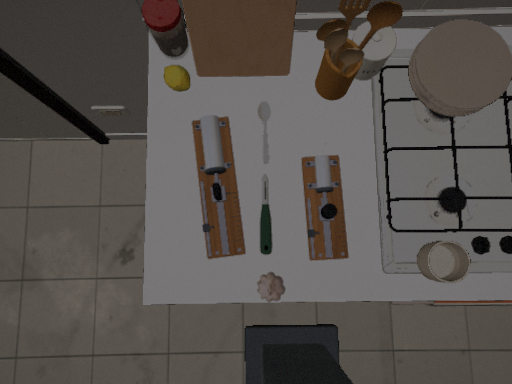

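View pics/scene0.png

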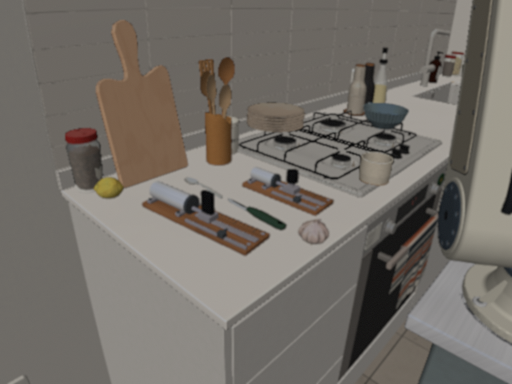

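The longer slide is on the left in the top view: paddle near (218,190), pointer block near (207,228). The shorter one is on the right, with its knob at (328,211). I'll take an enlarged crop next and measure from it.

```bash
cat > h.py <<'E'
from workcell import ctrl
import cv2,numpy as np
def ray(c,px):
    K=np.array([[c["fx"],0,c["cx"]],[0,c["fy"],c["cy"]],[0,0,1]])
    u=cv2.undistortPoints(np.array(px,float).reshape(-1,1,2),K,np.array(c["distortion"])).reshape(-1,2)
    R=np.array(c["R"]);d=np.c_[u,np.ones(len(u))]@R
    return -R.T@np.array(c["t"]),d
def plane(c,px,z):
    o,d=ray(c,px);return o+d*((z-o[2])/d[:,2])[:,None]
def proj(c,X):
    K=np.array([[c["fx"],0,c["cx"]],[0,c["fy"],c["cy"]],[0,0,1]])
    return cv2.projectPoints(np.array(X,float).reshape(-1,1,3),cv2.Rodrigues(np.array(c["R"]))[0],np.array(c["t"]),K,np.array(c["distortion"]))[0].reshape(-1,2)
E
python3 - <<'E'
from h import *
im=cv2.imread("pics/top0.png");c=ctrl.camera_info("top")
cr=im[110:265,185:255];cv2.imwrite("pics/crop.png",cv2.resize(cr,None,fx=3.8,fy=3.8,interpolation=cv2.INTER_CUBIC))
hsv=cv2.cvtColor(im,cv2.COLOR_BGR2HSV)
m=((hsv[...,0]<22)&(hsv[...,1]>90)).astype(np.uint8)*255
m[:, :185]=0;m[:,255:]=0;m[:110]=0;m[265:]=0
pts=cv2.findNonZero(m);r=cv2.minAreaRect(pts);b=cv2.boxPoints(r)
P=plane(c,b,.012);print(r,b.round(1).tolist(),P.round(4).tolist())
print([np.linalg.norm(P[i]-P[i-1]).round(4) for i in range(4)])
d=(hsv[...,2]<45).astype(np.uint8);d[:, :190]=0;d[:,250:]=0;d[:170]=0;d[250:]=0
n,l,st,ce=cv2.connectedComponentsWithStats(d)
for i in range(1,n):print(st[i],ce[i].round(1),plane(c,[ce[i]],.078).round(4),plane(c,[ce[i]],.027).round(4))
E
```

```text
((217.697509765625, 187.21981811523438), (137.8809356689453, 37.26054000854492), 83.04703521728516) [[190.89999389648438, 121.0], [227.8000030517578, 116.5], [244.5, 253.39999389648438], [207.5, 257.8999938964844]] [[0.7272, 0.2634, 0.012], [0.7362, 0.1832, 0.012], [0.4412, 0.1505, 0.012], [0.4333, 0.2269, 0.012]]
[np.float64(0.2962), np.float64(0.0807), np.float64(0.2968), np.float64(0.0769)]
[205 170  21   5  75] [214.5 171.6] [[0.6013 0.206  0.078 ]] [[0.6118 0.211  0.027 ]]
[212 183  10  19 129] [216.8 191.3] [[0.5617 0.2016 0.078 ]] [[0.5698 0.2062 0.027 ]]
[226 193   1   1   1] [226. 193.] [[0.5581 0.1836 0.078 ]] [[0.5659 0.1872 0.027 ]]
[228 193   1   1   1] [228. 193.] [[0.5581 0.1797 0.078 ]] [[0.5659 0.183  0.027 ]]
[203 224   7   8  38] [206.1 227.7] [[0.4908 0.2225 0.078 ]] [[0.4945 0.2285 0.027 ]]
[212 226   1   1   1] [212. 226.] [[0.494 0.211 0.078]] [[0.4978 0.2163 0.027 ]]
```

View pics/crop.png

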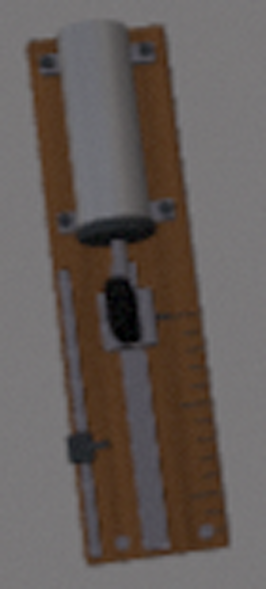

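The paddle's middle comes out near (0.565, 0.204) and the slide's axis yaws about 6.7°. The pointer tip is about 67 mm out. The crop shows the paddle at (123,310) and the pointer tip at (108,443). I'll turn +8° about tool z first, then travel.

```bash
python3 -m jog '[[0,0,0.8,0,0,0,1],[0,0,0.8,0,0,0,1],[0,0,0,-0.4,0.6,0,1],[0,0,0,-0.5,0.6,0,1],[0,0,0,-0.5,0.6,0,1],[0,0,0,-0.5,0.6,0,1],[0,0,0,-0.5,0.6,0,1],[0,0,0,-0.5,0.6,0,1]]'; python3 -m jog '[[0,0,0,-0.5,0.6,0,1],[0,0,0,-0.5,0.6,0,1],[0,0,0,-0.5,0.6,0,1],[0,0,0,-0.5,0.6,0,1],[0,0,0,-0.5,0.6,0,1],[0,0,0,-0.5,0.6,0,1],[0,0,0,-0.5,0.6,0,1],[0,0,0,-0.5,0.6,0,1]]'
```

```text
t: 0.9
eef_pos: [0.2637, -0.3341, 0.231]
tcp_rot: [-0.059, 0.998, 0.0, -0.0]
wrist_force: [0.8, 0.2, -0.7]
finger_gap: 0.0854
gripper_force: 0.0
t: 1.7
eef_pos: [0.4337, -0.072, 0.2311]
tcp_rot: [-0.06, 0.998, 0.0, -0.0]
wrist_force: [-0.1, -0.4, -0.1]
finger_gap: 0.0851
gripper_force: 0.0
```

```bash
python3 -m jog '[[0,0,0,-0.4,0.6,0,1],[0,0,0,-0.4,0.6,0,1],[0,0,0,-0.4,0.6,0,1],[0,0,0,-0.4,0.6,0,1],[0,0,0,-0.4,0.6,0,1],[0,0,0,-0.3,0.6,0,1],[0,0,0,-0.2,0.5,0,1],[0,0,0,0,0.3,0,1]]'
python3 - <<'E'
from h import *
s=ctrl.observe();c=ctrl.camera_info("wrist");im=ctrl.get_image("wrist");cv2.imwrite("pics/w1.png",im[:,:,::-1])
print(s["eef_pos"],s["tcp_rot"],proj(c,[[.5655,.2037,.06],[.497,.214,.025],[.5845,.206,.012]]))
E
```

```text
t: 2.5
eef_pos: [0.5315, 0.1614, 0.23]
tcp_rot: [-0.06, 0.998, -0.0, -0.001]
wrist_force: [-0.2, -0.5, 0.3]
finger_gap: 0.0853
gripper_force: 0.0
[0.53151505 0.16142808 0.2299942 ] [-6.00201122e-02  9.98196676e-01 -3.08836416e-04 -9.41965478e-04] [[290.36562487 208.57096423]
 [305.25796809 141.56612412]
 [285.54885738 210.58758882]]
```

View pics/w1.png

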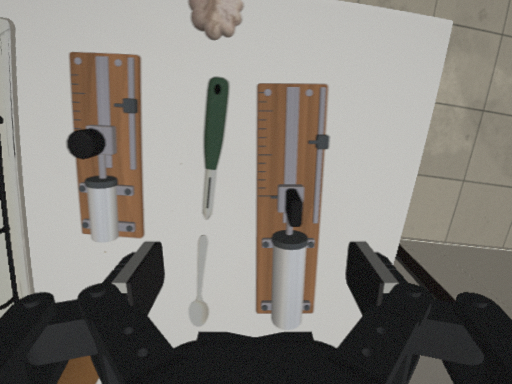

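The wrist view shows the paddle at (294,208) and the pointer tip at (308,142). The top-view estimate predicts these within 3–4 px. Next I'll measure both from this view.

```bash
python3 - <<'E'
from h import *
c=ctrl.camera_info("wrist");im=ctrl.get_image("wrist");s=ctrl.observe()
hsv=cv2.cvtColor(im,cv2.COLOR_RGB2HSV)
d=(hsv[...,2]<45).astype(np.uint8);w=np.zeros_like(d);w[180:232,275:312]=1;d*=w
n,l,st,ce=cv2.connectedComponentsWithStats(d);i=1+np.argmax(st[1:,4])
print(st[i],ce[i],plane(c,[ce[i]],.055))
d=(hsv[...,2]<80)[130:155,300:335];ys,xs=np.nonzero(d);k=xs.min();tip=[k+300-.5,ys[xs<=k+2].mean()+130];print(tip,plane(c,[tip],.025))
print(s["eef_pos"],s["joint_vel"].__class__)
T=np.array([.5655,.2037]);u=np.array([.9932,.1164]);v=np.array([-.1164,.9932])
P=plane(c,[ce[i]],.055)[0,:2];Q=plane(c,[tip],.025)[0,:2];print("gap",(Q-P)@u,(Q-P)@v)
for t in (T,P): e=t-s["eef_pos"][:2];print("units",-(e@u)/.05,(e@v)/.05)
E
```

```text
[283 190  17  37 503] [291.00198807 208.02186879] [[0.5658669  0.20635542 0.055     ]]
[np.float64(305.5), np.float64(142.0)] [[0.49683291 0.21557576 0.025     ]]
[0.53079823 0.16105788 0.23046532] <class 'numpy.ndarray'>
gap -0.06749131184488612 0.017193192961180964
units -0.7885868230025622 0.7662572999855013
units -0.8020567648307267 0.8181504972831073
```

Both views agree: the paddle is at about (0.5657, 0.205) and the pull is 67 mm. I'll align and descend.

```bash
python3 -m jog '[[0,0,0,-0.4,0.4,0.2,1],[0,0,0,-0.4,0.39,0.5,1],[0,0,0,0,0,0.7,1],[0,0,0,0,0,0.7,1],[0,0,0,0,0,0.6,1],[0,0,0,0,0,0.5,1],[0,0,0,0,0,0.4,1],[0,0,0,0,0,0.1,1]]'; python3 -m jog '[[0,0,0,0,0,0,1],[0,0,0,0,0,0,1],[0,0,0,0,0,0,0.5],[0,0,0,0,0,0,0.3],[0,0,0,0,0,0,0],[0,0,0,0,0,0,0],[0,0,0,0,0,0,0],[0,0,0,0,0,0,0]]'
```

```text
t: 3.4
eef_pos: [0.5646, 0.2018, 0.044]
tcp_rot: [-0.059, 0.998, -0.001, -0.002]
wrist_force: [0.4, 0.0, -0.4]
finger_gap: 0.0851
gripper_force: 0.0
t: 4.2
eef_pos: [0.5662, 0.206, 0.0467]
tcp_rot: [-0.06, 0.998, 0.002, 0.0]
wrist_force: [-2.8, 6.2, 1.9]
finger_gap: 0.0136
gripper_force: 59.4
```

Gripped: 13.6 mm opening and 59 N. Next I pull 67 mm and hold.

```bash
python3 -m jog '[[0,0,0,0.1,0,0,0],[0,0,0,0.2,0,0,0],[0,0,0,0.2,0,0,0],[0,0,0,0.2,0,0,0],[0,0,0,0.2,0,0,0],[0,0,0,0.2,0,0,0],[0,0,0,0.15,0,0,0],[0,0,0,0.1,0,0,0]]'; python3 -m jog '[[0,0,0,0,0,0,0],[0,0,0,0,0,0,0],[0,0,0,0,0,0,0],[0,0,0,0,0,0,0],[0,0,0,0,0,0,0],[0,0,0,0,0,0,0],[0,0,0,0,0,0,0],[0,0,0,0,0,0,0]]'
python3 - <<'E'
from h import *
im=ctrl.get_image("top");cv2.imwrite("pics/top2.png",cv2.resize(im[110:265,185:255,::-1],None,fx=3.8,fy=3.8,interpolation=cv2.INTER_CUBIC))
E
```

```text
t: 5.0
eef_pos: [0.5006, 0.1984, 0.0467]
tcp_rot: [-0.06, 0.998, 0.002, 0.002]
wrist_force: [4.5, 8.3, -4.2]
finger_gap: 0.0132
gripper_force: 58.4
t: 5.8
eef_pos: [0.5011, 0.1984, 0.0467]
tcp_rot: [-0.06, 0.998, 0.002, 0.002]
wrist_force: [3.5, 8.1, -4.3]
finger_gap: 0.0135
gripper_force: 58.5
```

View pics/top2.png

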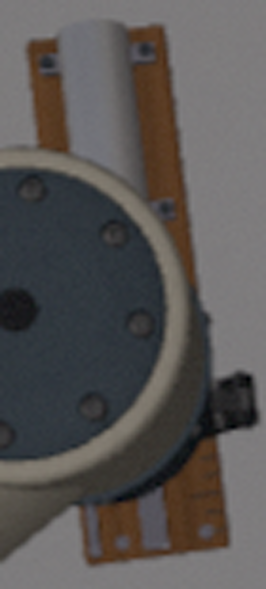

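The wrist hides the paddle in the top view. The TCP moved 65.5 mm, within about 2 mm of the target. I'll hold a little longer and check with the wrist camera.

```bash
python3 -m jog '[[0,0,0,0,0,0,0],[0,0,0,0,0,0,0],[0,0,0,0,0,0,0],[0,0,0,0,0,0,0],[0,0,0,0,0,0,0],[0,0,0,0,0,0,0],[0,0,0,0,0,0,0],[0,0,0,0,0,0,0]]'
python3 - <<'E'
from h import *
im=ctrl.get_image("wrist");cv2.imwrite("pics/w2.png",im[:,:,::-1]);print(proj(ctrl.camera_info("wrist"),[[.4968,.215,.025],[.4988,.197,.029]]))
E
```

```text
t: 6.65
eef_pos: [0.5011, 0.1984, 0.0467]
tcp_rot: [-0.06, 0.998, 0.002, 0.002]
wrist_force: [3.6, 7.6, -3.6]
finger_gap: 0.0132
gripper_force: 58.5
[[284.53544856 224.87908428]
 [252.59973517 227.42969061]]
```

View pics/w2.png

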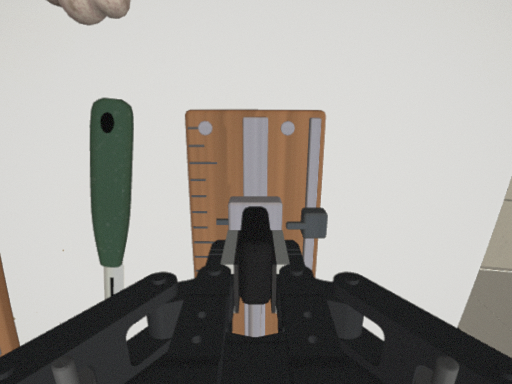

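The wrist view shows the carriage's front edge at row 198. Its middle is about 28 px behind that, at row 226, and the pointer tip is at row 225, so the two are level. It has been held about 1.7 s. Now I'll guide it home.

```bash
python3 -m jog '[[0,0,0,-0.1,0,0,0],[0,0,0,-0.2,0,0,0],[0,0,0,-0.2,0,0,0],[0,0,0,-0.2,0,0,0],[0,0,0,-0.2,0,0,0],[0,0,0,-0.2,0,0,0],[0,0,0,-0.15,0,0,0],[0,0,0,-0.08,0,0,0]]'; python3 -m jog '[[0,0,0,-0.02,0,0,0],[0,0,0,0,0,0,0],[0,0,0,0,0,0,0],[0,0,0,0,0,0,0],[0,0,0,0,0,0,0],[0,0,0,0,0,0,0],[0,0,0,0,0,0,0],[0,0,0,0,0,0,0]]'
```

```text
t: 7.5
eef_pos: [0.5664, 0.206, 0.0467]
tcp_rot: [-0.06, 0.998, 0.002, 0.001]
wrist_force: [-11.5, 9.0, 11.4]
finger_gap: 0.0131
gripper_force: 60.8
t: 8.3
eef_pos: [0.5662, 0.206, 0.0467]
tcp_rot: [-0.06, 0.998, 0.002, 0.0]
wrist_force: [-3.3, 7.9, 2.9]
finger_gap: 0.0132
gripper_force: 59.6
```

The slide is home at its starting position, 0.5662. I'll open the fingers, then rise and step back.

```bash
python3 -m jog '[[0,0,0,0,0,0,0.3],[0,0,0,0,0,0,0.6],[0,0,0,0,0,0,1],[0,0,0,0,0,0,1],[0,0,0,0,0,0,1],[0,0,0,0,0,0,1],[0,0,0,0,0,-0.2,1],[0,0,0,0,0,-0.4,1]]'; python3 -m jog '[[0,0,0,0,0,-0.5,1],[0,0,0,0,0,-0.5,1],[0,0,0,0,0,-0.5,1],[0,0,0,0,0,-0.5,1],[0,0,0,0.3,-0.4,-0.5,1],[0,0,0,0.4,-0.4,-0.3,1],[0,0,0,0.2,-0.2,0,1],[0,0,0,0,0,0,1]]'
python3 - <<'E'
from h import *
im=ctrl.get_image("wrist");cv2.imwrite("pics/w3.png",im[:,:,::-1]);print(proj(ctrl.camera_info("wrist"),[[.4968,.2155,.025],[.5658,.206,.055]]))
E
```

```text
t: 9.1
eef_pos: [0.5654, 0.203, 0.0756]
tcp_rot: [-0.059, 0.998, -0.001, -0.002]
wrist_force: [0.0, 0.3, 0.3]
finger_gap: 0.0852
gripper_force: 0.0
t: 9.9
eef_pos: [0.5272, 0.1476, 0.2185]
tcp_rot: [-0.059, 0.998, 0.001, 0.001]
wrist_force: [0.1, 0.6, 0.2]
finger_gap: 0.0857
gripper_force: 0.0
[[319.59875721 147.35481202]
 [304.96042126 215.72369664]]
```

View pics/w3.png

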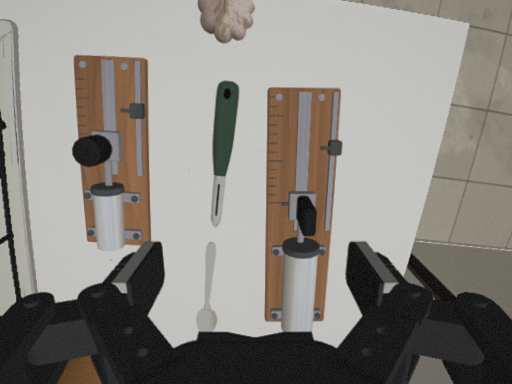

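The paddle is home at (306,216) and the pointer tip is at (320,148). Both match their original positions, the shorter slide hasn't moved, and the robot is clear, so I'll hand the job in.

```bash
python3 -c "
from workcell import ctrl
print(ctrl.close_job())"
```

```text
the job is handed in; nothing more can be done
None
```

I pulled the longer slide's paddle level with its pointer, held it about 1.7 s, guided it back home and released it. The last picture showed the pointer and the shorter slide unmoved, and the job is handed in; no verdict was returned.

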